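# Clamp a glued souvenir plaque in the pump clamp

### The arm

A 6-joint arm with a two-finger parallel gripper is mounted at the origin on the work surface. World frame = base frame: x ahead of the robot, y to its left, z up, the work surface at z = 0. Lengths are in m, angles in rad, forces in N, time in s.
With the tool pointing down it reaches from about 0.275 to 0.85 m from the base axis. Payload 19 kg.
Tool frame: the origin (TCP) lies at the very end of the fingers, on their centre line; the grasp point (between the pads) lies 19 mm behind it; z points along the fingers, y is the line along which they close (so a half turn about z gives the same grasp; the last joint's range is limited). The gripper opens to 85 mm and grips with 20 to 120 N. Pads are 22 mm wide; open, the fingers measure 114 mm over their backs; the gripper's body (76 mm by 85 mm) begins 54 mm behind the grasp point. The pads swing forward as they close: fully open they stand 13 mm farther back than shut.
Start: joints at [1.135, 0.15, 1.437, -0, 1.554, -0.134], TCP at [0.171, 0.549, 0.231] pointing down, gripper open.
Joint ranges: [-2.8, 2.8], [-0.68, 2.1], [0.12, 2.68], [-1.39, 4.53], [0.16, 2.79], [-2.81, 2.81]. Speed limits (rad/s): [1.89, 1.89, 2.22, 3.01, 3.01, 3.01].

### API

Orientations are given as a 3x3 rotation matrix whose columns are the frame's x, y, z axes.
In Python, from rig import read_state, optics, bot gives the robot as it stands.
- The arm moves only by the tool apply_moves, never from a script. Its argument "steps" is a list of rows, each an object of numbers: "x", "y", "z": the shift along the world's x, y, z each as a share of 75 cm, from -1 to 1; "wx", "wy", "wz": the turn, a rotation vector about the world's x, y, z each as a share of pi rad, from -1 to 1; "claw": the closure, from 0 (fully open) to 1 (shut). A call has 1 to 12 rows; each row is the pose to reach, as a shift and turn from the pose commanded when the call began, turning the shorter way round; what a row does not reach only later rows make up. A row lasts 1/12 s, in which the tool goes at most 41.7 mm and 7.16 degrees, less where a joint would pass 70% of its speed; a pose out of reach is approached as far as the arm can. A call with a number of a shift or a turn outside -1 to 1 is refused whole. A call with a gripper value outside its range is refused whole. The fingers move at their own pace and stop on an object; "squeeze" is the grip in N (left out, the last holds). Time passes only in rows, so rows that repeat a pose let the fingers close. It gives the time, the measured TCP pose, the force, the opening and the grip force at its end, in the units of the state.
- read_state(): the state, without advancing time (a new reading comes with each control period).
- optics.get_image(name): name is "scene" or "top"; returns (picture, depth): 384x512x3 uint8, red, green, blue; 384x512 float32, m along the optical axis (not along the pixel's ray), 0 where there is no reading.
- optics.get_calibration(name): a dict with "fovy" (degrees; the focal length in pixels is half the picture's height over the tangent of half this angle, whatever the lens; pixels are square), "cx", "cy" (the principal point, pixels), "world_to_cam" (4x4, takes a point from world to camera coordinates). Camera axes: x right, y up, looking along -z (the intrinsics and any distortion apply to the point x, -y, -z); pixel columns grow to the right and rows downward; lengths in m; the calibration is good to about 2 mm. A picture is of the moment at which its call begins. get_calibration takes no time and is no camera call.
- bot.close_job(): hands the job in; it is judged then, once.
The state is a dict: "clock": time; "joints": joint angles; "qvel": joint speeds; "joint_torque": joint torques, N m; "ee_pos": TCP position; "tool_rot": TCP orientation; "wrist_force": force on the tool from outside, world axes, zero at the start; "torque": the same for the moment, N m; "opening": finger opening in m; "grasp_force": force on a finger pad.
Only numpy, scipy, OpenCV 4.12 (cv2) and the standard library are available. Lean on these libraries where they do the work, as an engineer would, in place of code of your own. Each camera call takes 0.05 s, during which the arm holds its last target. There are 200 camera calls.

### The job

Stand the freshly glued sunset plaque (red, orange and yellow stripes) upright and square between the jaws of the orange bench clamp and let go of it. Then pump the clamp's trigger until the rubber pad presses the plaque against the fixed jaw and the pad's spring, on the green stem, is squeezed in about half way, well short of its stop so that the plaque is not crushed. Do not push the sliding jaw by hand, leave the sea plaque, glue bottle and dish alone, and finish while still holding the trigger at that squeeze, because the clamp slackens when the trigger is let go.

Things in the scene. Friction and masses are not known exactly. Their poses are not given: they have to be found in the camera images.
- clamp: Bench bar clamp fixed to the counter: black base plate 84 x 300 x 12 mm, its top is the bed. Origin on the counter under the clamp; the clamp's own +y runs from the trigger towards the fixed jaw, z up. At y = +100 mm is the face of the fixed jaw, at y = -100 mm the trigger's pivot. The toothed bar lies along y at x = 0 and carries the sliding jaw.
- bed (a point): Point on the bed (12 mm above the counter, clamp x = 0, y = +82 mm), axes as the clamp's: the plaque's origin comes here once it is pressed against the fixed jaw. When loading, the plaque may stand anywhere between pad and fixed jaw on the line x = 0 (within 10 mm), e.g. 8 mm short of the fixed jaw; the pad then pushes it home.
- fixed_jaw: Orange fixed jaw with rubber facing, 56 mm wide (clamp x), 24 mm thick, from the bed up to 67 mm above the counter. Its origin is that of the clamp; its face is at clamp y = +100 mm.
- jaw (a joint): Travel of the toothed bar and sliding jaw, in m, 0 to 0.085, growing towards the fixed jaw; starts between 0.006 and 0.030. At 0 with the pad unsqueezed the pad's face is at clamp y = 0, so the 36 mm plaque is touched and against the fixed jaw at 0.064. The bar stays where it is left by friction (4 N), no more: a harder squeeze must be held with the trigger.
- jaw_head: Orange sliding jaw block on the bar's front end, 44 mm wide, 18 mm thick, from 15 to 59 mm above the counter. Its origin lies at counter level at clamp x = 0, y = jaw joint value; the block itself spans 25 to 43 mm behind that (towards clamp -y). Must not be pushed by the robot.
- plunger (a joint): How far the sprung pad is squeezed back into the sliding jaw, in m: 0 free, 0.015 at its stop. Spring 1500 N/m, so half way (0.0075) is about 11 N. Its green stem, 17 mm long when free, shows between pad and sliding jaw.
- pad: Black rubber pad, 36 mm wide and 36 mm high, 8 mm thick, on the green stem in front of the sliding jaw. Its origin lies at counter level below the middle of its face.
- pad_face (a point): Middle of the pad's pressing face, 37 mm above the counter.
- trigger (a joint): Trigger angle, rad: 0 released (leaning 0.33 towards the jaws), 0.66 fully pulled (leaning 0.33 towards clamp -y); a light spring returns it. Pulling drives the bar ahead about 28 mm per rad by a pawl in 8 mm teeth, after up to 8 mm of lost motion: 16 mm of jaw per full pump (the first 10 to 18), 3 to 5 pumps in all. The return stroke, fully back to 0 for a new bite, leaves the jaw.
- trigger_grip: The trigger's orange grip bar, turning with the trigger. Its origin is on the pivot axis (85 mm above the counter, clamp x = 0, y = -100 mm; the axis is the clamp's x). Pumping takes 3 to 5 N at the bar, 8 to 12 N with the pad half squeezed.
- trigger_bar (a point): Middle of the grip bar: round, 18 mm diameter, 44 mm long along the clamp's x, 65 mm from the pivot axis, atop a black 12 x 14 mm lever; 147 mm above the counter when released, 150 at mid pull; 43 mm of travel. Can be pinched from above, fingers closing along the clamp's y; it turns in the pinch. The orange housing below reaches 97 mm above the counter.
- sunset_plaque: The plaque to clamp: dark wood block, 44 mm (own x) x 36 mm (own y) x 50 mm high, about 90 g, with red, orange and yellow stripes on its top and front face. Origin at the centre of its underside. In the clamp its 36 mm thickness lies along the clamp's y, either way round; pick it by its 44 mm width so that the fingers stay out from between the jaws.
- sea_plaque: Bystander: a plaque of the same size with blue and white stripes. Leave it. Either plaque can be at either place.
- glue_bottle: Bystander: white glue bottle with yellow label and red cap, 40 mm diameter, 120 mm high; origin under its centre.
- ring_dish: Bystander: blue ceramic dish, 80 mm diameter, 30 mm high; origin under its centre.

How it is judged:
By the outcome, as a careful person would: the job done as asked, in the order asked, and still so for the second after the job is handed in, while the arm keeps its last pose, push and grip.
It also fails if it takes over 58 s, if anything falls off the work surface, if the arm or the gripper's body presses on something with over 40 N, if the wrist force passes 120 N, or if a joint passes its speed limit or range.

## Working session

There is one attempt and no reset: what is moved stays moved. The work goes in short steps, Python scripts to look and compute and a tool call to move; the robot and the scene stay as the last step left them, time stands still between calls to the robot, and variables do not carry over. Pictures are saved under pics/ and viewed, at most 10 in all, crops included, and the job is handed in when it is done.

Besides the shell and the picture viewer there is one more tool, called after "Request:" as name(argument=value, ...) on one line, values as JSON. apply_moves: Moves the arm, as the interface text tells. Its arguments: {"type":"object","properties":{"steps":{"type":"array"},"squeeze":{"type":"number"}},"required":["steps"]}

```bash
mkdir -p pics; cat > h.py <<'E'
import numpy as np, cv2
from rig import read_state, optics, bot
def get(n):
    im,d=optics.get_image(n); c=optics.get_calibration(n); return im,d,c
def pts(d,c):
    h,w=d.shape; f=h/2/np.tan(np.radians(c["fovy"])/2)
    v,u=np.mgrid[:h,:w]; X=np.stack([(u-c["cx"])/f*d,-(v-c["cy"])/f*d,-d,np.ones_like(d)],-1)
    return (X@np.linalg.inv(np.array(c["world_to_cam"])).T)[...,:3]
E
python3 - <<'E'
from h import *
ims=[]
for n in("top","scene"):
    im,d,c=get(n); print(n,{k:(v if k!="world_to_cam" else np.round(v,3).tolist()) for k,v in c.items()}); np.savez(n,im=im,d=d)
    cv2.imwrite(f"pics/{n}0.png",im[...,::-1])
s=read_state();print(s)
E
```

```text
top {'fovy': 49.961092413235654, 'cx': 256.9975490591468, 'cy': 186.28265804448523, 'world_to_cam': [[-0.028, -1.0, -0.004, 0.072], [0.997, -0.028, 0.076, -0.625], [-0.076, -0.002, 0.997, -0.871], [0.0, 0.0, 0.0, 1.0]]}
scene {'fovy': 56.92496135776445, 'cx': 259.7831282840692, 'cy': 190.86605841145538, 'world_to_cam': [[-0.32, 0.947, -0.011, 0.144], [-0.834, -0.276, 0.478, 0.476], [0.45, 0.162, 0.878, -1.215], [0.0, 0.0, 0.0, 1.0]]}
{'clock': 0.1, 'joints': array([ 1.13503020e+00,  1.50940197e-01,  1.43792645e+00,  7.46813183e-07,
        1.55385207e+00, -1.33975359e-01]), 'qvel': array([-0.000861  , -0.00157732, -0.00056734,  0.00080967,  0.00042084,
        0.00234659]), 'joint_torque': array([ 3.73798001e-03, -7.14384484e+01, -5.71789169e+01, -1.68027022e-04,
        7.14870388e-03,  3.22944982e-05]), 'ee_pos': array([0.17081641, 0.54880491, 0.23075363]), 'tool_rot': array([[-9.54805709e-01,  2.97230267e-01, -4.75992473e-04],
       [ 2.97230609e-01,  9.54805176e-01, -1.02051088e-03],
       [ 1.51153355e-04, -1.11586915e-03, -9.99999366e-01]]), 'wrist_force': array([ 0.03485767, -0.50329277,  0.15131066]), 'torque': array([-0.00075626,  0.01887604,  0.00210256]), 'grasp_force': 0.0, 'opening': 0.08523997125055376}
```

View pics/top0.png

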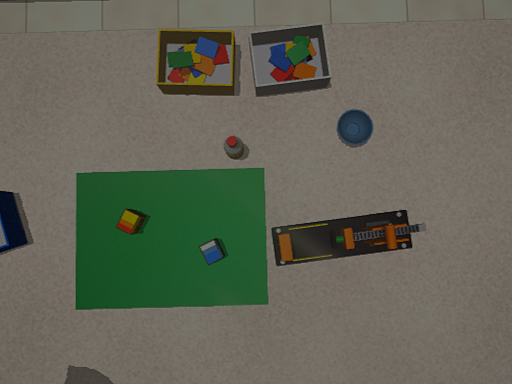

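View pics/scene0.png

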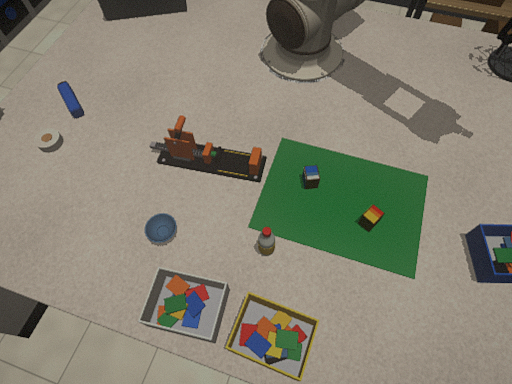

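The top view shows the sunset plaque at (130,221), the sea plaque at (211,251), the fixed jaw at (286,248), the sliding jaw at (349,238), the trigger at (391,236) and the bottle at (233,147). Next I measure them using depth.

```bash
python3 - <<'E'
from h import *
for n in("top","scene"):
    z=np.load(n+".npz"); im,d=z["im"],z["d"]; c=optics.get_calibration(n); P=pts(d,c)
    hsv=cv2.cvtColor(im,cv2.COLOR_RGB2HSV); v,u=np.mgrid[:384,:512]
    def roi(a,b,e,f): return (u>=a)&(u<=b)&(v>=e)&(v<=f)&(d>0)
    R={"top":dict(sun=roi(112,150,200,240),sea=roi(195,230,232,270),clamp=roi(268,430,205,270),table=roi(280,330,290,340)),
       "scene":dict(sun=roi(355,390,198,235),sea=roi(298,325,160,192),clamp=roi(148,268,112,183),table=roi(180,230,190,210))}[n]
    print(n,"table z",np.median(P[R["table"]][:,2]))
    def rect(m,l):
        p=P[m]; 
        if len(p)<5: print(l,len(p));return
        r=cv2.minAreaRect((p[:,:2]*1000).astype(np.float32)); print(l,len(p),"mean",p.mean(0).round(4),"rect",np.round(r[0],1),np.round(r[1],1),round(r[2],1),"z",np.percentile(p[:,2],[5,50,95]).round(4))
    for k in("sun","sea"): rect(R[k]&(P[...,2]>.044)&(P[...,2]<.06),k+" top")
    C=R["clamp"]; Z=P[...,2]
    org=(hsv[...,0]<16)&(hsv[...,1]>150)&(hsv[...,2]>60)
    rect(C&(Z>.006)&(Z<.02),"plate")
    num,lab,st,_=cv2.connectedComponentsWithStats((C&org).astype(np.uint8))
    for i in range(1,num):
        if st[i,4]>15:
            m=lab==i; zt=np.percentile(Z[m],95); print(st[i].tolist(),"ztop",zt.round(3)); rect(m&(Z>zt-.008),"  orange top")
    rect(C&(Z>.125)&(Z<.17),"bar")
    g=C&(hsv[...,0]>40)&(hsv[...,0]<85)&(hsv[...,1]>120)&(hsv[...,2]>50); rect(g,"green")
E
```

```text
top table z 0.0004255676518039042
sun top 381 mean [0.5586 0.3281 0.0501] rect [558.8 328.9] [36.6 44.4] 62.4 z [0.0475 0.0502 0.0527]
sea top 373 mean [0.4907 0.1556 0.0504] rect [490.4 155.9] [42.8 36.8] 24.9 z [0.0477 0.0504 0.053 ]
plate 3634 mean [ 0.5111 -0.1129  0.0126] rect [ 510.3 -124.9] [ 84.2 300. ] 6.0 z [0.0098 0.0125 0.0157]
[372, 223, 37, 26, 367] ztop 0.157
  orange top 215 mean [ 0.5174 -0.1874  0.1544] rect [ 517.4 -188.5] [43.2 17.6] 5.9 z [0.1507 0.1546 0.1571]
[343, 228, 12, 21, 175] ztop 0.061
  orange top 162 mean [ 0.5111 -0.1308  0.0592] rect [ 511.4 -130.8] [43.  18.1] 5.5 z [0.0563 0.0593 0.0614]
[278, 234, 15, 27, 251] ztop 0.07
  orange top 240 mean [ 0.4963 -0.      0.0671] rect [497.4   1. ] [55.5 23.9] 6.6 z [0.0645 0.067  0.0699]
bar 242 mean [ 0.5173 -0.1866  0.1537] rect [ 517.5 -188.2] [43.4 18. ] 6.4 z [0.1482 0.1542 0.157 ]
green 47 mean [ 0.5097 -0.1152  0.0447] rect [ 509.1 -115. ] [15.1 12.9] 88.9 z [0.0394 0.0449 0.0484]
scene table z -0.0005013211276903018
sun top 260 mean [0.5581 0.3287 0.0496] rect [556.6 329.2] [35.6 45.6] 62.6 z [0.0468
[... 582 characters left out ...]
0953] rect [ 529.3 -184.2] [ 5.9 30. ] 10.6 z [0.0914 0.0952 0.0975]
[164, 138, 12, 3, 24] ztop 0.096
  orange top 23 mean [ 0.5335 -0.2185  0.0944] rect [ 532.6 -220. ] [ 5.5 30.6] 3.2 z [0.0902 0.0947 0.0962]
[202, 143, 11, 16, 96] ztop 0.061
  orange top 83 mean [ 0.5119 -0.1289  0.0582] rect [ 509.6 -128.9] [41.1 17.2] 4.0 z [0.0552 0.0583 0.0612]
[249, 147, 12, 28, 206] ztop 0.069
  orange top 150 mean [0.4979 0.0026 0.0663] rect [496.5   1.4] [53.1 23.4] 5.3 z [0.0637 0.0661 0.0695]
bar 127 mean [ 0.518  -0.1863  0.1513] rect [ 515.4 -188.8] [45.8 18.6] 6.9 z [0.1428 0.1522 0.1563]
green 27 mean [ 0.5167 -0.0072  0.0154] rect [511.2 -32.2] [169.   22.7] 83.9 z [-0.      0.0023  0.0451]
```

Request:
apply_moves(steps=[{"x": 0.517,"y": -0.293,"z": -0.12,"wz": -0.4,"claw": 0},{"x": 0.517,"y": -0.293,"z": -0.12,"wz": -0.4,"claw": 0},{"x": 0.517,"y": -0.293,"z": -0.12,"wz": -0.4,"claw": 0},{"x": 0.517,"y": -0.293,"z": -0.12,"wz": -0.4,"claw": 0},{"x": 0.517,"y": -0.293,"z": -0.12,"wz": -0.4,"claw": 0},{"x": 0.517,"y": -0.293,"z": -0.12,"wz": -0.4,"claw": 0},{"x": 0.517,"y": -0.293,"z": -0.12,"wz": -0.4,"claw": 0},{"x": 0.517,"y": -0.293,"z": -0.12,"wz": -0.4,"claw": 0},{"x": 0.517,"y": -0.293,"z": -0.12,"wz": -0.4,"claw": 0},{"x": 0.517,"y": -0.293,"z": -0.12,"wz": -0.4,"claw": 0},{"x": 0.517,"y": -0.293,"z": -0.12,"wz": -0.4,"claw": 0},{"x": 0.517,"y": -0.293,"z": -0.12,"wz": -0.4,"claw": 0}])

```text
invalid input
```

Request:
apply_moves(squeeze=40, steps=[{"x": 0.517,"y": -0.293,"z": -0.12,"wx": 0.0,"wy": 0.0,"wz": -0.4,"claw": 0.0},{"x": 0.517,"y": -0.293,"z": -0.12,"wx": 0.0,"wy": 0.0,"wz": -0.4,"claw": 0.0},{"x": 0.517,"y": -0.293,"z": -0.12,"wx": 0.0,"wy": 0.0,"wz": -0.4,"claw": 0.0},{"x": 0.517,"y": -0.293,"z": -0.12,"wx": 0.0,"wy": 0.0,"wz": -0.4,"claw": 0.0},{"x": 0.517,"y": -0.293,"z": -0.12,"wx": 0.0,"wy": 0.0,"wz": -0.4,"claw": 0.0},{"x": 0.517,"y": -0.293,"z": -0.12,"wx": 0.0,"wy": 0.0,"wz": -0.4,"claw": 0.0},{"x": 0.517,"y": -0.293,"z": -0.12,"wx": 0.0,"wy": 0.0,"wz": -0.4,"claw": 0.0},{"x": 0.517,"y": -0.293,"z": -0.12,"wx": 0.0,"wy": 0.0,"wz": -0.4,"claw": 0.0},{"x": 0.517,"y": -0.293,"z": -0.12,"wx": 0.0,"wy": 0.0,"wz": -0.4,"claw": 0.0},{"x": 0.517,"y": -0.293,"z": -0.12,"wx": 0.0,"wy": 0.0,"wz": -0.4,"claw": 0.0},{"x": 0.517,"y": -0.293,"z": -0.12,"wx": 0.0,"wy": 0.0,"wz": -0.4,"claw": 0.0},{"x": 0.517,"y": -0.293,"z": -0.12,"wx": 0.0,"wy": 0.0,"wz": -0.4,"claw": 0.0}])

```text
clock: 1.1
ee_pos: [0.5628, 0.325, 0.1386]
tool_rot: [[-0.007, 1.0, -0.002], [1.0, 0.007, -0.002], [-0.002, -0.002, -1.0]]
wrist_force: [0.0, 0.0, 0.7]
opening: 0.0854
grasp_force: 0.0
```

Request:
apply_moves(squeeze=40, steps=[{"x": 0.0,"y": 0.0,"z": 0.0,"wx": 0.0,"wy": 0.0,"wz": -0.157,"claw": 0.0},{"x": 0.0,"y": 0.0,"z": 0.0,"wx": 0.0,"wy": 0.0,"wz": -0.157,"claw": 0.0},{"x": 0.0,"y": 0.0,"z": 0.0,"wx": 0.0,"wy": 0.0,"wz": -0.157,"claw": 0.0},{"x": 0.0,"y": 0.0,"z": 0.0,"wx": 0.0,"wy": 0.0,"wz": -0.157,"claw": 0.0},{"x": 0.0,"y": 0.0,"z": 0.0,"wx": 0.0,"wy": 0.0,"wz": -0.157,"claw": 0.0},{"x": 0.0,"y": 0.0,"z": 0.0,"wx": 0.0,"wy": 0.0,"wz": -0.157,"claw": 0.0},{"x": 0.0,"y": 0.0,"z": 0.0,"wx": 0.0,"wy": 0.0,"wz": -0.157,"claw": 0.0}])

```text
clock: 1.68
ee_pos: [0.5586, 0.3292, 0.1411]
tool_rot: [[0.459, 0.889, -0.0], [0.889, -0.459, -0.0], [-0.0, -0.0, -1.0]]
wrist_force: [0.5, 0.6, -0.3]
opening: 0.0857
grasp_force: 0.0
```

Request:
apply_moves(steps=[{"x": 0.0,"y": 0.0,"z": -0.04,"wx": 0.0,"wy": 0.0,"wz": 0.0,"claw": 0.0},{"x": 0.0,"y": 0.0,"z": -0.08,"wx": 0.0,"wy": 0.0,"wz": 0.0,"claw": 0.0},{"x": 0.0,"y": 0.0,"z": -0.11,"wx": 0.0,"wy": 0.0,"wz": 0.0,"claw": 0.0},{"x": 0.0,"y": 0.0,"z": -0.14,"wx": 0.0,"wy": 0.0,"wz": 0.0,"claw": 0.0},{"x": 0.0,"y": 0.0,"z": -0.16,"wx": 0.0,"wy": 0.0,"wz": 0.0,"claw": 0.0},{"x": 0.0,"y": 0.0,"z": -0.169,"wx": 0.0,"wy": 0.0,"wz": 0.0,"claw": 0.0},{"x": 0.0,"y": 0.0,"z": -0.169,"wx": 0.0,"wy": 0.0,"wz": 0.0,"claw": 0.3},{"x": 0.0,"y": 0.0,"z": -0.169,"wx": 0.0,"wy": 0.0,"wz": 0.0,"claw": 0.4},{"x": 0.0,"y": 0.0,"z": -0.169,"wx": 0.0,"wy": 0.0,"wz": 0.0,"claw": 1.0},{"x": 0.0,"y": 0.0,"z": -0.169,"wx": 0.0,"wy": 0.0,"wz": 0.0,"claw": 1.0},{"x": 0.0,"y": 0.0,"z": -0.169,"wx": 0.0,"wy": 0.0,"wz": 0.0,"claw": 1.0},{"x": 0.0,"y": 0.0,"z": -0.169,"wx": 0.0,"wy": 0.0,"wz": 0.0,"claw": 1.0}])

```text
clock: 2.68
ee_pos: [0.5594, 0.3295, 0.0161]
tool_rot: [[0.462, 0.887, 0.002], [0.887, -0.462, 0.001], [0.002, 0.001, -1.0]]
wrist_force: [-0.0, 0.4, 8.2]
opening: 0.0437
grasp_force: 41.6
```

Request:
apply_moves(steps=[{"x": 0.0,"y": 0.0,"z": 0.0,"wx": 0.0,"wy": 0.0,"wz": 0.0,"claw": 1.0},{"x": 0.0,"y": 0.0,"z": 0.0,"wx": 0.0,"wy": 0.0,"wz": 0.0,"claw": 1.0},{"x": 0.0,"y": 0.0,"z": 0.0,"wx": 0.0,"wy": 0.0,"wz": 0.0,"claw": 1.0}])

```text
clock: 2.93
ee_pos: [0.5594, 0.3296, 0.0161]
tool_rot: [[0.462, 0.887, 0.002], [0.887, -0.462, 0.001], [0.002, 0.001, -1.0]]
wrist_force: [-0.1, 0.1, 8.1]
opening: 0.0431
grasp_force: 41.6
```

Request:
apply_moves(steps=[{"x": 0.0,"y": 0.0,"z": 0.03,"wx": 0.0,"wy": 0.0,"wz": 0.0,"claw": 1.0},{"x": 0.0,"y": 0.0,"z": 0.07,"wx": 0.0,"wy": 0.0,"wz": 0.0,"claw": 1.0},{"x": 0.0,"y": 0.0,"z": 0.11,"wx": 0.0,"wy": 0.0,"wz": 0.0,"claw": 1.0},{"x": 0.0,"y": 0.0,"z": 0.14,"wx": 0.0,"wy": 0.0,"wz": 0.0,"claw": 1.0},{"x": 0.0,"y": 0.0,"z": 0.155,"wx": 0.0,"wy": 0.0,"wz": 0.0,"claw": 1.0},{"x": 0.0,"y": 0.0,"z": 0.155,"wx": 0.0,"wy": 0.0,"wz": 0.0,"claw": 1.0}])

```text
clock: 3.43
ee_pos: [0.5596, 0.3297, 0.1339]
tool_rot: [[0.462, 0.887, 0.004], [0.887, -0.462, 0.002], [0.004, 0.003, -1.0]]
wrist_force: [0.3, -0.2, -0.8]
opening: 0.0436
grasp_force: 40.9
```

Request:
apply_moves(steps=[{"x": -0.006,"y": -0.04,"z": 0.0,"wx": 0.0,"wy": 0.0,"wz": 0.02,"claw": 1.0},{"x": -0.013,"y": -0.085,"z": 0.0,"wx": 0.0,"wy": 0.0,"wz": 0.04,"claw": 1.0},{"x": -0.021,"y": -0.135,"z": 0.0,"wx": 0.0,"wy": 0.0,"wz": 0.06,"claw": 1.0},{"x": -0.029,"y": -0.185,"z": 0.0,"wx": 0.0,"wy": 0.0,"wz": 0.08,"claw": 1.0},{"x": -0.037,"y": -0.235,"z": 0.0,"wx": 0.0,"wy": 0.0,"wz": 0.1,"claw": 1.0},{"x": -0.045,"y": -0.285,"z": 0.0,"wx": 0.0,"wy": 0.0,"wz": 0.12,"claw": 1.0},{"x": -0.052,"y": -0.335,"z": 0.0,"wx": 0.0,"wy": 0.0,"wz": 0.14,"claw": 1.0},{"x": -0.06,"y": -0.385,"z": 0.0,"wx": 0.0,"wy": 0.0,"wz": 0.155,"claw": 1.0},{"x": -0.067,"y": -0.43,"z": 0.0,"wx": 0.0,"wy": 0.0,"wz": 0.17,"claw": 1.0},{"x": -0.073,"y": -0.465,"z": 0.0,"wx": 0.0,"wy": 0.0,"wz": 0.18,"claw": 1.0},{"x": -0.076,"y": -0.488,"z": 0.0,"wx": 0.0,"wy": 0.0,"wz": 0.186,"claw": 1.0},{"x": -0.076,"y": -0.488,"z": 0.0,"wx": 0.0,"wy": 0.0,"wz": 0.186,"claw": 1.0}])

```text
clock: 4.43
ee_pos: [0.5007, -0.0395, 0.1294]
tool_rot: [[-0.102, 0.995, -0.002], [0.995, 0.102, -0.0], [-0.0, -0.002, -1.0]]
wrist_force: [0.4, 0.0, -1.6]
opening: 0.0435
grasp_force: 41.0
```

```bash
python3 - <<'E'
from h import *
s=read_state();print(s["clock"],s["ee_pos"],s["tool_rot"].round(3).tolist(),s["opening"],s["wrist_force"])
im,d,c=get("scene"); P=pts(d,c); np.savez("s1",im=im,d=d)
cv2.imwrite("pics/s1.png",cv2.resize(im[60:250,140:340,::-1],None,fx=3,fy=3))
E
```

```text
4.4333 [ 0.50068032 -0.03953898  0.12935306] [[-0.102, 0.995, -0.002], [0.995, 0.102, -0.0], [-0.0, -0.002, -1.0]] 0.043512863150793245 [ 0.3670137   0.00963884 -1.59126257]
```

View pics/s1.png

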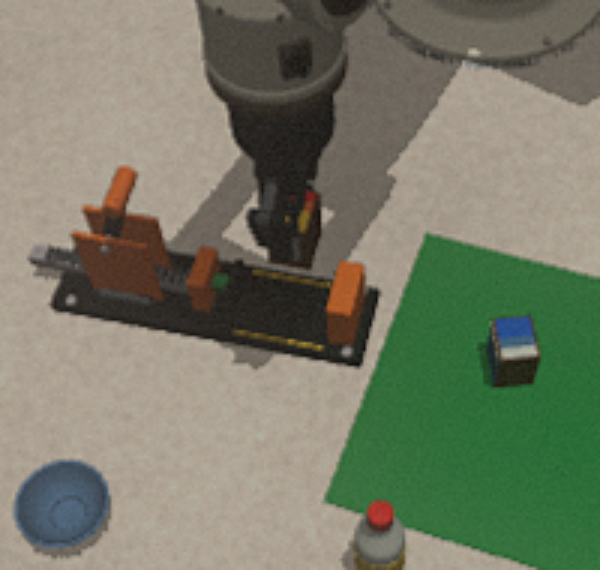

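The held plaque is seen at crop (305,230), upright between the fingers above the clamp. I check its +y face against the TCP.

```bash
python3 - <<'E'
from h import *
z=np.load("s1.npz"); im,d=z["im"],z["d"]; P=pts(d,optics.get_calibration("scene"))
a=np.radians(6); ex=np.array([np.cos(a),np.sin(a)]); ey=np.array([-np.sin(a),np.cos(a)]); o=np.array([.5091,-.1104])
p=P[121:152,228:250].reshape(-1,3); col=im[121:152,228:250].reshape(-1,3)
m=(p[:,2]>.1)&(p[:,2]<.19); p=p[m]; x=(p[:,:2]-o)@ex; y=(p[:,:2]-o)@ey
s=read_state(); print("tcp clamp",(s["ee_pos"][:2]-o)@ex,(s["ee_pos"][:2]-o)@ey)
for k in np.argsort(-y)[:200:4]: print((1000*x[k]).round(),(1000*y[k]).round(),(1000*p[k,2]).round(),col[m][k])
E
```

```text
tcp clamp -0.0005664124432514494 0.07274280068452979
-21.0 89.0 157.0 [62 55 47]
-8.0 89.0 138.0 [34 28 20]
-15.0 89.0 120.0 [36 23 20]
-16.0 89.0 124.0 [29 21 18]
-1.0 89.0 151.0 [51 43 42]
15.0 89.0 120.0 [44 36 31]
-17.0 89.0 126.0 [32 23 18]
-3.0 89.0 156.0 [39 25 22]
-5.0 89.0 165.0 [70 43 31]
-7.0 89.0 123.0 [32 22 17]
9.0 89.0 147.0 [43 38 31]
16.0 89.0 157.0 [44 33 24]
15.0 88.0 163.0 [61 46 30]
-11.0 88.0 142.0 [44 32 29]
3.0 88.0 120.0 [31 23 20]
10.0 88.0 137.0 [41 35 31]
1.0 88.0 126.0 [41 36 27]
16.0 88.0 149.0 [42 38 29]
18.0 88.0 135.0 [43 36 25]
-19.0 88.0 163.0 [72 27 21]
-10.0 87.0 163.0 [80 50 33]
17.0 87.0 162.0 [71 55 38]
19.0 86.0 149.0 [41 31 26]
19.0 86.0 144.0 [38 25 19]
19.0 86.0 140.0 [42 34 28]
19.0 85.0 131.0 [47 37 26]
21.0 85.0 158.0 [50 43 35]
19.0 85.0 119.0 [37 29 25]
17.0 84.0 165.0 [114  95  41]
6.0 84.0 163.0 [125 105  39]
-15.0 84.0 163.0 [113  39  33]
26.0 83.0 187.0 [25 26 29]
28.0 83.0 175.0 [34 30 25]
43.0 83.0 187.0 [30 27 22]
44.0 83.0 184.0 [36 34 32]
-18.0 83.0 162.0 [114  35  33]
25.0 82.0 143.0 [64 65 63]
-0.0 82.0 162.0 [126 103  44]
23.0 82.0 145.0 [55 54 50]
20.0 82.0 156.0 [52 46 45]
24.0 82.0 137.0 [61 59 57]
-31.0 82.0 158.0 [73 72 64]
-3.0 82.0 165.0 [100  52  31]
-25.0 81.0 165.0 [23 24 23]
25.0 81.0 158.0 [59 57 54]
3.0 81.0 162.0 [117  94  37]
24.0 80.0 150.0 [67 65 63]
20.0 80.0 123.0 [44 37 27]
25.0 80.0 138.0 [57 58 52]
25.0 79.0 134.0 [65 62 58]
```

Request:
apply_moves(steps=[{"x": 0.0,"y": 0.0,"z": 0.0,"wx": 0.0,"wy": 0.0,"wz": 0.0,"claw": 1.0},{"x": 0.0,"y": 0.0,"z": -0.03,"wx": 0.0,"wy": 0.0,"wz": 0.0,"claw": 1.0},{"x": 0.0,"y": 0.0,"z": -0.06,"wx": 0.0,"wy": 0.0,"wz": 0.0,"claw": 1.0},{"x": 0.0,"y": 0.0,"z": -0.085,"wx": 0.0,"wy": 0.0,"wz": 0.0,"claw": 1.0},{"x": 0.0,"y": 0.0,"z": -0.105,"wx": 0.0,"wy": 0.0,"wz": 0.0,"claw": 1.0},{"x": 0.0,"y": 0.0,"z": -0.118,"wx": 0.0,"wy": 0.0,"wz": 0.0,"claw": 1.0},{"x": 0.0,"y": 0.0,"z": -0.126,"wx": 0.0,"wy": 0.0,"wz": 0.0,"claw": 1.0},{"x": 0.0,"y": 0.0,"z": -0.13,"wx": 0.0,"wy": 0.0,"wz": 0.0,"claw": 1.0},{"x": 0.0,"y": 0.0,"z": -0.132,"wx": 0.0,"wy": 0.0,"wz": 0.0,"claw": 1.0},{"x": 0.0,"y": 0.0,"z": -0.132,"wx": 0.0,"wy": 0.0,"wz": 0.0,"claw": 1.0},{"x": 0.0,"y": 0.0,"z": -0.132,"wx": 0.0,"wy": 0.0,"wz": 0.0,"claw": 1.0}])

```text
clock: 5.4
ee_pos: [0.5021, -0.0368, 0.0324]
tool_rot: [[-0.103, 0.995, 0.001], [0.995, 0.103, -0.0], [-0.0, 0.001, -1.0]]
wrist_force: [0.6, 0.6, 0.0]
opening: 0.0435
grasp_force: 41.0
```

Request:
apply_moves(steps=[{"x": 0.0,"y": 0.0,"z": -0.002,"wx": 0.0,"wy": 0.0,"wz": 0.0,"claw": 1.0},{"x": 0.0,"y": 0.0,"z": -0.003,"wx": 0.0,"wy": 0.0,"wz": 0.0,"claw": 1.0},{"x": 0.0,"y": 0.0,"z": -0.004,"wx": 0.0,"wy": 0.0,"wz": 0.0,"claw": 1.0},{"x": 0.0,"y": 0.0,"z": -0.005,"wx": 0.0,"wy": 0.0,"wz": 0.0,"claw": 1.0},{"x": 0.0,"y": 0.0,"z": -0.005,"wx": 0.0,"wy": 0.0,"wz": 0.0,"claw": 1.0}])

```text
clock: 5.82
ee_pos: [0.5018, -0.0368, 0.0281]
tool_rot: [[-0.103, 0.995, 0.0], [0.995, 0.103, -0.0], [-0.0, 0.0, -1.0]]
wrist_force: [-0.3, -0.8, -0.4]
opening: 0.0438
grasp_force: 41.1
```

Request:
apply_moves(steps=[{"x": 0.0,"y": 0.0,"z": -0.001,"wx": 0.0,"wy": 0.0,"wz": 0.0,"claw": 1.0},{"x": 0.0,"y": 0.0,"z": -0.001,"wx": 0.0,"wy": 0.0,"wz": 0.0,"claw": 1.0},{"x": 0.0,"y": 0.0,"z": -0.002,"wx": 0.0,"wy": 0.0,"wz": 0.0,"claw": 1.0},{"x": 0.0,"y": 0.0,"z": -0.002,"wx": 0.0,"wy": 0.0,"wz": 0.0,"claw": 1.0}])

```text
clock: 6.15
ee_pos: [0.5018, -0.0369, 0.028]
tool_rot: [[-0.103, 0.995, 0.0], [0.995, 0.103, -0.0], [-0.0, 0.0, -1.0]]
wrist_force: [-12.8, 1.9, 28.6]
opening: 0.0432
grasp_force: 44.4
```

Request:
apply_moves(squeeze=20, steps=[{"x": 0.0,"y": 0.0,"z": 0.002,"wx": 0.0,"wy": 0.0,"wz": 0.0,"claw": 1.0},{"x": 0.0,"y": 0.0,"z": 0.002,"wx": 0.0,"wy": 0.0,"wz": 0.0,"claw": 1.0},{"x": 0.0,"y": 0.0,"z": 0.002,"wx": 0.0,"wy": 0.0,"wz": 0.0,"claw": 0.45},{"x": 0.0,"y": 0.0,"z": 0.002,"wx": 0.0,"wy": 0.0,"wz": 0.0,"claw": 0.4},{"x": 0.0,"y": 0.0,"z": 0.002,"wx": 0.0,"wy": 0.0,"wz": 0.0,"claw": 0.3},{"x": 0.0,"y": 0.0,"z": 0.002,"wx": 0.0,"wy": 0.0,"wz": 0.0,"claw": 0.3},{"x": 0.0,"y": 0.0,"z": 0.002,"wx": 0.0,"wy": 0.0,"wz": 0.0,"claw": 0.3}])

```text
clock: 6.73
ee_pos: [0.5016, -0.0368, 0.0279]
tool_rot: [[-0.103, 0.995, -0.0], [0.995, 0.103, 0.0], [0.0, -0.0, -1.0]]
wrist_force: [0.6, 0.5, -0.2]
opening: 0.0595
grasp_force: 0.0
```

Request:
apply_moves(steps=[{"x": 0.0,"y": 0.0,"z": 0.02,"wx": 0.0,"wy": 0.0,"wz": 0.0,"claw": 0.3},{"x": 0.0,"y": 0.0,"z": 0.05,"wx": 0.0,"wy": 0.0,"wz": 0.0,"claw": 0.3},{"x": 0.0,"y": 0.0,"z": 0.08,"wx": 0.0,"wy": 0.0,"wz": 0.0,"claw": 0.3},{"x": 0.0,"y": 0.0,"z": 0.12,"wx": 0.0,"wy": 0.0,"wz": 0.0,"claw": 0.3},{"x": 0.0,"y": 0.0,"z": 0.17,"wx": 0.0,"wy": 0.0,"wz": 0.0,"claw": 0.3},{"x": 0.0,"y": 0.0,"z": 0.22,"wx": 0.0,"wy": 0.0,"wz": 0.0,"claw": 0.3},{"x": 0.0,"y": 0.0,"z": 0.24,"wx": 0.0,"wy": 0.0,"wz": 0.0,"claw": 0.3},{"x": 0.0,"y": 0.0,"z": 0.24,"wx": 0.0,"wy": 0.0,"wz": 0.0,"claw": 0.3}])

```text
clock: 7.4
ee_pos: [0.503, -0.037, 0.2123]
tool_rot: [[-0.103, 0.995, 0.006], [0.995, 0.103, -0.001], [-0.002, 0.006, -1.0]]
wrist_force: [0.2, -0.1, -0.3]
opening: 0.0598
grasp_force: 0.0
```

```bash
cat >> h.py <<'E'
a=np.radians(6.05); ex=np.array([np.cos(a),np.sin(a)]); ey=np.array([-np.sin(a),np.cos(a)]); o=np.array([.5091,-.1104])
def cl(p): return np.stack([(p[...,:2]-o)@ex*1000,(p[...,:2]-o)@ey*1000,p[...,2]*1000],-1)
E
python3 - <<'E'
from h import *
s=read_state();print(s["clock"],s["ee_pos"],cl(s["ee_pos"]),s["opening"])
im,d,c=get("scene"); C=cl(pts(d,c)); np.savez("s2",im=im,d=d)
m=(d>0)&(C[...,2]>57)&(C[...,2]<66)&(abs(C[...,0])<32)&(C[...,1]>40)&(C[...,1]<96); p=C[m][:,:2]
print(m.sum(),cv2.minAreaRect(p.astype(np.float32)),p.mean(0), np.median(C[m][:,2]))
cv2.imwrite("pics/s2.png",cv2.resize(im[90:200,140:290,::-1],None,fx=4,fy=4))
E
```

```text
7.4 [ 0.50297917 -0.03704092  0.21225851] [  1.64504031  73.59560285 212.25850714] 0.05979019675571108
199 ((-1.376678466796875, 73.15840148925781), (36.40327453613281, 46.284820556640625), 88.81755065917969) [ 0.10327613 73.54601401] 62.06117920665033
```

View pics/s2.png

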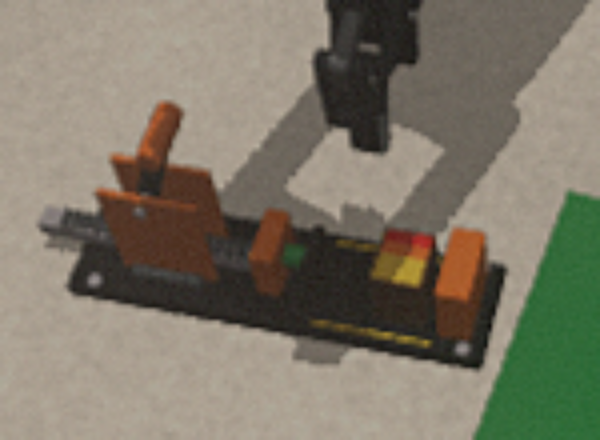

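The plaque stands square at clamp (≈0, 73), top at 62 mm (crop 405,258), and the jaws are untouched. On to the trigger.

Request:
apply_moves(steps=[{"x": 0.0,"y": -0.03,"z": 0.0,"wx": 0.0,"wy": 0.0,"wz": -0.03,"claw": 0.3},{"x": 0.0,"y": -0.06,"z": 0.0,"wx": 0.0,"wy": 0.0,"wz": -0.068,"claw": 0.3},{"x": 0.01,"y": -0.1,"z": 0.0,"wx": 0.0,"wy": 0.0,"wz": -0.106,"claw": 0.3},{"x": 0.01,"y": -0.14,"z": 0.0,"wx": 0.0,"wy": 0.0,"wz": -0.144,"claw": 0.3},{"x": 0.021,"y": -0.17,"z": 0.0,"wx": 0.0,"wy": 0.0,"wz": -0.182,"claw": 0.3},{"x": 0.021,"y": -0.19,"z": 0.0,"wx": 0.0,"wy": 0.0,"wz": -0.22,"claw": 0.3},{"x": 0.021,"y": -0.203,"z": 0.0,"wx": 0.0,"wy": 0.0,"wz": -0.258,"claw": 0.3},{"x": 0.021,"y": -0.203,"z": 0.0,"wx": 0.0,"wy": 0.0,"wz": -0.296,"claw": 0.3},{"x": 0.021,"y": -0.203,"z": 0.0,"wx": 0.0,"wy": 0.0,"wz": -0.334,"claw": 0.3},{"x": 0.021,"y": -0.203,"z": 0.0,"wx": 0.0,"wy": 0.0,"wz": -0.37,"claw": 0.3},{"x": 0.021,"y": -0.203,"z": 0.0,"wx": 0.0,"wy": 0.0,"wz": -0.4,"claw": 0.3}])

```text
clock: 8.37
ee_pos: [0.517, -0.189, 0.2065]
tool_rot: [[0.917, 0.4, -0.002], [0.4, -0.917, 0.001], [-0.001, -0.002, -1.0]]
wrist_force: [0.4, -0.5, -0.8]
opening: 0.0595
grasp_force: 0.0
```

Request:
apply_moves(steps=[{"x": 0.0,"y": 0.0,"z": 0.0,"wx": 0.0,"wy": 0.0,"wz": -0.035,"claw": 0.3},{"x": 0.0,"y": 0.0,"z": 0.0,"wx": 0.0,"wy": 0.0,"wz": -0.07,"claw": 0.3},{"x": 0.0,"y": 0.0,"z": 0.0,"wx": 0.0,"wy": 0.0,"wz": -0.1,"claw": 0.3},{"x": 0.0,"y": 0.0,"z": 0.0,"wx": 0.0,"wy": 0.0,"wz": -0.1,"claw": 0.3},{"x": 0.0,"y": 0.0,"z": 0.0,"wx": 0.0,"wy": 0.0,"wz": -0.1,"claw": 0.3},{"x": 0.0,"y": 0.0,"z": 0.0,"wx": 0.0,"wy": 0.0,"wz": -0.1,"claw": 0.3}])

```text
clock: 8.87
ee_pos: [0.5172, -0.1889, 0.2074]
tool_rot: [[0.994, 0.107, -0.001], [0.107, -0.994, 0.001], [-0.001, -0.001, -1.0]]
wrist_force: [0.5, 0.2, 0.1]
opening: 0.0598
grasp_force: 0.0
```

Request:
apply_moves(squeeze=20, steps=[{"x": 0.0,"y": 0.0,"z": -0.03,"wx": 0.0,"wy": 0.0,"wz": 0.0,"claw": 0.3},{"x": 0.0,"y": 0.0,"z": -0.06,"wx": 0.0,"wy": 0.0,"wz": 0.0,"claw": 0.3},{"x": 0.0,"y": 0.0,"z": -0.08,"wx": 0.0,"wy": 0.0,"wz": 0.0,"claw": 0.3},{"x": 0.0,"y": 0.0,"z": -0.089,"wx": 0.0,"wy": 0.0,"wz": 0.0,"claw": 0.3},{"x": 0.0,"y": 0.0,"z": -0.089,"wx": 0.0,"wy": 0.0,"wz": 0.0,"claw": 0.5},{"x": 0.0,"y": 0.0,"z": -0.089,"wx": 0.0,"wy": 0.0,"wz": 0.0,"claw": 0.7},{"x": 0.0,"y": 0.0,"z": -0.089,"wx": 0.0,"wy": 0.0,"wz": 0.0,"claw": 1.0},{"x": 0.0,"y": 0.0,"z": -0.089,"wx": 0.0,"wy": 0.0,"wz": 0.0,"claw": 1.0},{"x": 0.0,"y": 0.0,"z": -0.089,"wx": 0.0,"wy": 0.0,"wz": 0.0,"claw": 1.0},{"x": 0.0,"y": 0.0,"z": -0.089,"wx": 0.0,"wy": 0.0,"wz": 0.0,"claw": 1.0},{"x": 0.0,"y": 0.0,"z": -0.089,"wx": 0.0,"wy": 0.0,"wz": 0.0,"claw": 1.0}])

```text
clock: 9.78
ee_pos: [0.5179, -0.1891, 0.1425]
tool_rot: [[0.995, 0.104, 0.002], [0.104, -0.995, -0.001], [0.002, 0.001, -1.0]]
wrist_force: [-1.2, 0.7, 7.0]
opening: 0.0166
grasp_force: 22.1
```

Request:
apply_moves(steps=[{"x": 0.0007,"y": -0.0066,"z": 0.002,"wx": 0.0,"wy": 0.0,"wz": 0.0,"claw": 1.0},{"x": 0.0014,"y": -0.0138,"z": 0.0035,"wx": 0.0,"wy": 0.0,"wz": 0.0,"claw": 1.0},{"x": 0.0022,"y": -0.0206,"z": 0.0044,"wx": 0.0,"wy": 0.0,"wz": 0.0,"claw": 1.0},{"x": 0.0029,"y": -0.0279,"z": 0.0047,"wx": 0.0,"wy": 0.0,"wz": 0.0,"claw": 1.0},{"x": 0.0037,"y": -0.0351,"z": 0.0044,"wx": 0.0,"wy": 0.0,"wz": 0.0,"claw": 1.0},{"x": 0.0044,"y": -0.042,"z": 0.0035,"wx": 0.0,"wy": 0.0,"wz": 0.0,"claw": 1.0},{"x": 0.0051,"y": -0.0484,"z": 0.002,"wx": 0.0,"wy": 0.0,"wz": 0.0,"claw": 1.0},{"x": 0.0057,"y": -0.0544,"z": 0.0005,"wx": 0.0,"wy": 0.0,"wz": 0.0,"claw": 1.0},{"x": 0.0057,"y": -0.0544,"z": 0.0005,"wx": 0.0,"wy": 0.0,"wz": 0.0,"claw": 1.0},{"x": 0.0057,"y": -0.0544,"z": 0.0005,"wx": 0.0,"wy": 0.0,"wz": 0.0,"claw": 1.0}])

```text
clock: 10.62
ee_pos: [0.522, -0.2297, 0.1422]
tool_rot: [[0.995, 0.103, 0.001], [0.103, -0.995, 0.0], [0.001, 0.0, -1.0]]
wrist_force: [1.8, 3.1, 3.3]
opening: 0.0169
grasp_force: 21.9
```

```bash
cat >> h.py <<'E'
def look(tag=None):
    s=read_state(); print(s["clock"],"tcp",cl(s["ee_pos"]).round(1),"F",s["wrist_force"].round(1),"open",s["opening"])
    for n in("scene","top"):
        im,d,c=get(n); C=cl(pts(d,c)); hsv=cv2.cvtColor(im,cv2.COLOR_RGB2HSV)
        org=(hsv[...,0]<16)&(hsv[...,1]>150)&(hsv[...,2]>60)&(d>0)
        def f(m,l):
            p=C[m]
            if len(p)<6: print(n,l,len(p));return
            r=cv2.minAreaRect(p[:,:2].astype(np.float32)); print(n,l,len(p),np.round(r[0],1),np.round(r[1],1),round(r[2],1),"mean",p.mean(0).round(1))
        X,Y,Z=C[...,0],C[...,1],C[...,2]
        f(org&(Z>52)&(Z<64)&(abs(X)<26)&(Y<60)&(Y>-60),"jaw(y=J-34)")
        f(org&(Z>60)&(Z<72)&(abs(X)<32)&(Y>97),"fixed(112)")
        f((d>0)&(Z>57)&(Z<66)&(abs(X)<26)&(Y>48)&(Y<98)&~org,"plaque")
        g=(hsv[...,0]>40)&(hsv[...,0]<85)&(hsv[...,1]>120)&(hsv[...,2]>50)&(d>0)&(Z>25)&(abs(X)<20)&(Y>-30)&(Y<70)
        f(g,"green"); 
        if g.sum(): print("  green y",np.percentile(Y[g],[2,50,98]).round(1))
        if tag: cv2.imwrite(f"pics/{tag}_{n}.png",cv2.resize(im[90:200,140:290,::-1] if n=="scene" else im[195:280,265:430,::-1],None,fx=4,fy=4))
E
python3 -c "from h import *; look('p1')"
```

```text
10.6167 tcp [   0.2 -120.   142.2] F [1.8 3.1 3.3] open 0.016919628332131564
scene jaw(y=J-34) 91 [-0.3 -0.5] [ 40.3 119.8] 23.3 mean [ 0.4 -0.4 58.3]
scene fixed(112) 156 [ -0.9 112.9] [23.1 54.3] 89.5 mean [  1.4 113.6  66.2]
scene plaque 128 [-1.  73.3] [36.7 43.6] 88.7 mean [ 6.  72.9 61.7]
scene green 11 [-1.3 13. ] [ 4.8 11.5] 17.0 mean [-0.8 12.5 43.6]
  green y [ 7.4 11.2 18.7]
top jaw(y=J-34) 173 [ 2.2 22. ] [72.1 43.1] 84.1 mean [-0.6 -0.6 59.2]
top fixed(112) 228 [ -0.  111.8] [55.7 24. ] 0.2 mean [ -1.1 111.1  66.9]
top plaque 241 [ 1.  73.1] [36.7 43.9] 89.0 mean [ 7.2 73.8 62.5]
top green 45 [-0.  12.2] [14.8 13. ] 88.6 mean [ 0.4 11.5 44.8]
  green y [ 4.8 11.7 19.5]
```

Request:
apply_moves(steps=[{"x": -0.0006,"y": 0.006,"z": 0.0015,"wx": 0.0,"wy": 0.0,"wz": 0.0,"claw": 1.0},{"x": -0.0013,"y": 0.0124,"z": 0.003,"wx": 0.0,"wy": 0.0,"wz": 0.0,"claw": 1.0},{"x": -0.002,"y": 0.0193,"z": 0.0039,"wx": 0.0,"wy": 0.0,"wz": 0.0,"claw": 1.0},{"x": -0.0028,"y": 0.0265,"z": 0.0042,"wx": 0.0,"wy": 0.0,"wz": 0.0,"claw": 1.0},{"x": -0.0035,"y": 0.0338,"z": 0.0039,"wx": 0.0,"wy": 0.0,"wz": 0.0,"claw": 1.0},{"x": -0.0043,"y": 0.0406,"z": 0.003,"wx": 0.0,"wy": 0.0,"wz": 0.0,"claw": 1.0},{"x": -0.005,"y": 0.0478,"z": 0.0015,"wx": 0.0,"wy": 0.0,"wz": 0.0,"claw": 1.0},{"x": -0.0057,"y": 0.0544,"z": -0.0005,"wx": 0.0,"wy": 0.0,"wz": 0.0,"claw": 1.0},{"x": -0.0058,"y": 0.0554,"z": -0.0005,"wx": 0.0,"wy": 0.0,"wz": 0.0,"claw": 1.0},{"x": -0.0058,"y": 0.0554,"z": -0.0005,"wx": 0.0,"wy": 0.0,"wz": 0.0,"claw": 1.0},{"x": -0.0058,"y": 0.0554,"z": -0.0005,"wx": 0.0,"wy": 0.0,"wz": 0.0,"claw": 1.0}])

```text
clock: 11.63
ee_pos: [0.5172, -0.188, 0.1411]
tool_rot: [[0.995, 0.103, -0.0], [0.103, -0.995, -0.0], [-0.0, 0.0, -1.0]]
wrist_force: [-0.2, -4.2, 4.1]
opening: 0.0169
grasp_force: 22.3
```

Request:
apply_moves(steps=[{"x": 0.0008,"y": -0.0076,"z": 0.002,"wx": 0.0,"wy": 0.0,"wz": 0.0,"claw": 1.0},{"x": 0.0015,"y": -0.0148,"z": 0.0035,"wx": 0.0,"wy": 0.0,"wz": 0.0,"claw": 1.0},{"x": 0.0023,"y": -0.0216,"z": 0.0044,"wx": 0.0,"wy": 0.0,"wz": 0.0,"claw": 1.0},{"x": 0.003,"y": -0.0289,"z": 0.0047,"wx": 0.0,"wy": 0.0,"wz": 0.0,"claw": 1.0},{"x": 0.0038,"y": -0.0361,"z": 0.0044,"wx": 0.0,"wy": 0.0,"wz": 0.0,"claw": 1.0},{"x": 0.0045,"y": -0.043,"z": 0.0035,"wx": 0.0,"wy": 0.0,"wz": 0.0,"claw": 1.0},{"x": 0.0052,"y": -0.0494,"z": 0.002,"wx": 0.0,"wy": 0.0,"wz": 0.0,"claw": 1.0},{"x": 0.0058,"y": -0.0554,"z": 0.0005,"wx": 0.0,"wy": 0.0,"wz": 0.0,"claw": 1.0},{"x": 0.0058,"y": -0.0554,"z": 0.0005,"wx": 0.0,"wy": 0.0,"wz": 0.0,"claw": 1.0},{"x": 0.0058,"y": -0.0554,"z": 0.0005,"wx": 0.0,"wy": 0.0,"wz": 0.0,"claw": 1.0}])

```text
clock: 12.47
ee_pos: [0.5215, -0.229, 0.1412]
tool_rot: [[0.995, 0.103, -0.001], [0.103, -0.995, 0.002], [-0.001, -0.002, -1.0]]
wrist_force: [1.0, 5.4, 3.2]
opening: 0.0169
grasp_force: 22.4
```

Request:
apply_moves(steps=[{"x": -0.0006,"y": 0.006,"z": 0.0015,"wx": 0.0,"wy": 0.0,"wz": 0.0,"claw": 1.0},{"x": -0.0013,"y": 0.0124,"z": 0.003,"wx": 0.0,"wy": 0.0,"wz": 0.0,"claw": 1.0},{"x": -0.002,"y": 0.0193,"z": 0.0039,"wx": 0.0,"wy": 0.0,"wz": 0.0,"claw": 1.0},{"x": -0.0028,"y": 0.0265,"z": 0.0042,"wx": 0.0,"wy": 0.0,"wz": 0.0,"claw": 1.0},{"x": -0.0035,"y": 0.0338,"z": 0.0039,"wx": 0.0,"wy": 0.0,"wz": 0.0,"claw": 1.0},{"x": -0.0043,"y": 0.0406,"z": 0.003,"wx": 0.0,"wy": 0.0,"wz": 0.0,"claw": 1.0},{"x": -0.005,"y": 0.0478,"z": 0.0015,"wx": 0.0,"wy": 0.0,"wz": 0.0,"claw": 1.0},{"x": -0.0058,"y": 0.0554,"z": -0.0005,"wx": 0.0,"wy": 0.0,"wz": 0.0,"claw": 1.0},{"x": -0.0058,"y": 0.0554,"z": -0.0005,"wx": 0.0,"wy": 0.0,"wz": 0.0,"claw": 1.0},{"x": -0.0058,"y": 0.0554,"z": -0.0005,"wx": 0.0,"wy": 0.0,"wz": 0.0,"claw": 1.0}])

```text
clock: 13.3
ee_pos: [0.5173, -0.1879, 0.1413]
tool_rot: [[0.995, 0.104, 0.0], [0.104, -0.995, -0.0], [0.0, 0.0, -1.0]]
wrist_force: [0.1, -4.3, 5.3]
opening: 0.0171
grasp_force: 22.3
```

```bash
sed -i 's/(Z>52)&(Z<64)&(abs(X)<26)&(Y<60)&(Y>-60)/(Z>52)\&(Z<64)\&(abs(X)<24)\&(Y<48)\&(Y>-25)/' h.py; python3 -c "from h import *; look('p2')"
```

```text
13.3 tcp [ -0.  -78.  141.3] F [ 0.1 -4.3  5.3] open 0.017106289659401308
scene jaw(y=J-34) 86 [-0.5 12.4] [41.7 16.6] 0.6 mean [ 0.6 13.3 57.8]
scene fixed(112) 151 [  0.2 112.4] [51.7 23.4] 0.0 mean [  1.9 113.4  66.1]
scene plaque 128 [-1.5 73.1] [44.8 36.8] 1.6 mean [ 5.7 72.7 61.6]
scene green 11 [ 0.4 29.3] [8.3 8.5] 15.6 mean [ 0.2 29.3 44.4]
  green y [24.3 29.8 33.6]
top jaw(y=J-34) 168 [ 0.  11.6] [43.6 17.7] 0.8 mean [ 0.1 11.7 59.3]
top fixed(112) 239 [ -0.  111.9] [55.8 24.1] 0.2 mean [ -0.4 111.3  67. ]
top plaque 237 [ 0.7 73.3] [36.6 44. ] 89.5 mean [ 7.4 73.7 62.3]
top green 40 [ 0.8 27.4] [13.8 10.5] 82.0 mean [ 0.9 27.2 44.3]
  green y [20.7 27.2 33.5]
```

View pics/p2_top.png

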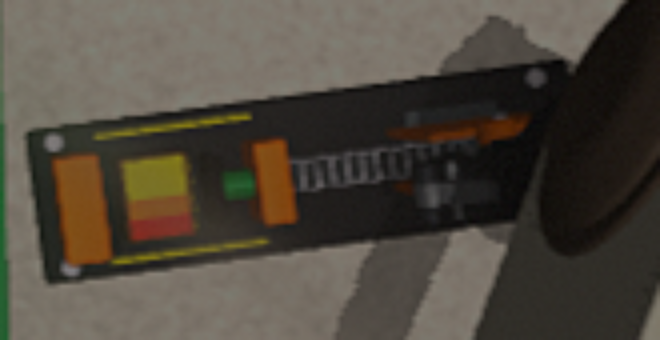

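Crop: plaque at (157,200), jaw at (275,180), stem green (240,185). Jaw joint ≈ 46 mm, everything square. Third pump.

Request:
apply_moves(steps=[{"x": 0.0008,"y": -0.0076,"z": 0.002,"wx": 0.0,"wy": 0.0,"wz": 0.0,"claw": 1.0},{"x": 0.0015,"y": -0.0148,"z": 0.0035,"wx": 0.0,"wy": 0.0,"wz": 0.0,"claw": 1.0},{"x": 0.0023,"y": -0.0216,"z": 0.0044,"wx": 0.0,"wy": 0.0,"wz": 0.0,"claw": 1.0},{"x": 0.003,"y": -0.0289,"z": 0.0047,"wx": 0.0,"wy": 0.0,"wz": 0.0,"claw": 1.0},{"x": 0.0034,"y": -0.0325,"z": 0.0046,"wx": 0.0,"wy": 0.0,"wz": 0.0,"claw": 1.0},{"x": 0.0038,"y": -0.0361,"z": 0.0044,"wx": 0.0,"wy": 0.0,"wz": 0.0,"claw": 1.0},{"x": 0.0042,"y": -0.0396,"z": 0.004,"wx": 0.0,"wy": 0.0,"wz": 0.0,"claw": 1.0},{"x": 0.0045,"y": -0.043,"z": 0.0035,"wx": 0.0,"wy": 0.0,"wz": 0.0,"claw": 1.0},{"x": 0.0052,"y": -0.0494,"z": 0.002,"wx": 0.0,"wy": 0.0,"wz": 0.0,"claw": 1.0},{"x": 0.0058,"y": -0.0554,"z": 0.0005,"wx": 0.0,"wy": 0.0,"wz": 0.0,"claw": 1.0},{"x": 0.0058,"y": -0.0554,"z": 0.0005,"wx": 0.0,"wy": 0.0,"wz": 0.0,"claw": 1.0},{"x": 0.0058,"y": -0.0554,"z": 0.0005,"wx": 0.0,"wy": 0.0,"wz": 0.0,"claw": 1.0}])

```text
clock: 14.4
ee_pos: [0.5215, -0.2287, 0.141]
tool_rot: [[0.995, 0.104, -0.001], [0.104, -0.995, 0.002], [-0.001, -0.002, -1.0]]
wrist_force: [2.1, 6.2, -0.6]
opening: 0.0167
grasp_force: 22.3
```

Request:
apply_moves(steps=[{"x": -0.0006,"y": 0.006,"z": 0.0015,"wx": 0.0,"wy": 0.0,"wz": 0.0,"claw": 1.0},{"x": -0.0013,"y": 0.0124,"z": 0.003,"wx": 0.0,"wy": 0.0,"wz": 0.0,"claw": 1.0},{"x": -0.002,"y": 0.0193,"z": 0.0039,"wx": 0.0,"wy": 0.0,"wz": 0.0,"claw": 1.0},{"x": -0.0028,"y": 0.0265,"z": 0.0042,"wx": 0.0,"wy": 0.0,"wz": 0.0,"claw": 1.0},{"x": -0.0035,"y": 0.0338,"z": 0.0039,"wx": 0.0,"wy": 0.0,"wz": 0.0,"claw": 1.0},{"x": -0.0043,"y": 0.0406,"z": 0.003,"wx": 0.0,"wy": 0.0,"wz": 0.0,"claw": 1.0},{"x": -0.005,"y": 0.0478,"z": 0.0015,"wx": 0.0,"wy": 0.0,"wz": 0.0,"claw": 1.0},{"x": -0.0058,"y": 0.0554,"z": -0.0005,"wx": 0.0,"wy": 0.0,"wz": 0.0,"claw": 1.0},{"x": -0.0058,"y": 0.0554,"z": -0.0005,"wx": 0.0,"wy": 0.0,"wz": 0.0,"claw": 1.0},{"x": -0.0058,"y": 0.0554,"z": -0.0005,"wx": 0.0,"wy": 0.0,"wz": 0.0,"claw": 1.0}])

```text
clock: 15.23
ee_pos: [0.5173, -0.1879, 0.1413]
tool_rot: [[0.995, 0.104, 0.0], [0.104, -0.995, -0.0], [0.0, 0.0, -1.0]]
wrist_force: [0.1, -4.2, 4.9]
opening: 0.0172
grasp_force: 22.3
```

```bash
python3 -c "from h import *; look('p3')"
```

```text
15.2333 tcp [ -0.  -78.  141.3] F [ 0.1 -4.2  4.9] open 0.017192307418920676
scene jaw(y=J-34) 86 [-0.4 28.1] [16.7 40.8] 89.8 mean [ 0.9 29.2 57.9]
scene fixed(112) 155 [ -0.8 112.9] [23.2 53.6] 88.5 mean [  1.4 113.4  66.3]
scene plaque 133 [-1.3 79.2] [36.9 45.3] 89.9 mean [ 6.  79.3 61.5]
scene green 11 [-0.7 44.3] [ 6.3 11.4] 9.1 mean [-0.6 44.8 43.8]
  green y [38.6 44.7 50.3]
top jaw(y=J-34) 165 [ 0.2 27.4] [43.1 17.5] 1.9 mean [ 0.1 27.4 59.3]
top fixed(112) 233 [  0.  111.9] [55.6 24.1] 0.4 mean [ -0.5 111.1  66.9]
top plaque 244 [ 0.6 75.9] [43.4 43.9] 90.0 mean [ 7.2 79.2 62.2]
top green 14 [ 3.2 41.8] [9.3 8.6] 64.4 mean [ 2.2 40.4 45.7]
  green y [36.7 39.9 46.7]
```

Request:
apply_moves(steps=[{"x": 0.0008,"y": -0.0076,"z": 0.002,"wx": 0.0,"wy": 0.0,"wz": 0.0,"claw": 1.0},{"x": 0.0012,"y": -0.0112,"z": 0.0028,"wx": 0.0,"wy": 0.0,"wz": 0.0,"claw": 1.0},{"x": 0.0015,"y": -0.0148,"z": 0.0035,"wx": 0.0,"wy": 0.0,"wz": 0.0,"claw": 1.0},{"x": 0.0019,"y": -0.0182,"z": 0.004,"wx": 0.0,"wy": 0.0,"wz": 0.0,"claw": 1.0},{"x": 0.0023,"y": -0.0216,"z": 0.0044,"wx": 0.0,"wy": 0.0,"wz": 0.0,"claw": 1.0},{"x": 0.0027,"y": -0.0252,"z": 0.0046,"wx": 0.0,"wy": 0.0,"wz": 0.0,"claw": 1.0},{"x": 0.003,"y": -0.0289,"z": 0.0047,"wx": 0.0,"wy": 0.0,"wz": 0.0,"claw": 1.0},{"x": 0.0033,"y": -0.0315,"z": 0.0046,"wx": 0.0,"wy": 0.0,"wz": 0.0,"claw": 1.0},{"x": 0.0033,"y": -0.0315,"z": 0.0046,"wx": 0.0,"wy": 0.0,"wz": 0.0,"claw": 1.0},{"x": 0.0033,"y": -0.0315,"z": 0.0046,"wx": 0.0,"wy": 0.0,"wz": 0.0,"claw": 1.0},{"x": 0.0033,"y": -0.0315,"z": 0.0046,"wx": 0.0,"wy": 0.0,"wz": 0.0,"claw": 1.0}])

```text
clock: 16.25
ee_pos: [0.5196, -0.2101, 0.1444]
tool_rot: [[0.995, 0.104, -0.001], [0.104, -0.995, 0.003], [-0.0, -0.003, -1.0]]
wrist_force: [-0.4, 8.4, 6.8]
opening: 0.017
grasp_force: 22.8
```

```bash
python3 -c "from h import *; look('p4')"
```

```text
16.25 tcp [  -0.  -100.3  144.4] F [-0.4  8.4  6.8] open 0.01698111403056178
scene jaw(y=J-34) 84 [ 0.2 35.4] [16.8 40.1] 88.8 mean [ 1.  36.2 58.1]
scene fixed(112) 162 [  0.3 110.9] [53.7 26.9] 2.5 mean [  0.8 112.7  66.1]
scene plaque 120 [-1.1 80.8] [33.9 45.6] 89.1 mean [ 6.6 80.3 61.8]
scene green 6 [-1.  50.6] [5.8 5.8] 89.8 mean [-0.  50.6 44.8]
  green y [47.7 51.1 53.4]
top jaw(y=J-34) 167 [ 0.1 34.6] [43.1 17.9] 1.2 mean [-0.3 34.9 59.2]
top fixed(112) 240 [-1.000e-01  1.103e+02] [26.7 55.1] 89.9 mean [ -0.8 110.4  66.8]
top plaque 215 [ 0.6 78.7] [44.  38.6] 0.1 mean [ 7.6 80.2 62.4]
top green 5
  green y [45.  45.5 46.9]
```

Request:
apply_moves(steps=[{"x": 0.0002,"y": -0.0025,"z": -0.0001,"wx": 0.0,"wy": 0.0,"wz": 0.0,"claw": 1.0},{"x": 0.0005,"y": -0.005,"z": -0.0003,"wx": 0.0,"wy": 0.0,"wz": 0.0,"claw": 1.0},{"x": 0.0008,"y": -0.0073,"z": -0.0005,"wx": 0.0,"wy": 0.0,"wz": 0.0,"claw": 1.0},{"x": 0.0008,"y": -0.0073,"z": -0.0005,"wx": 0.0,"wy": 0.0,"wz": 0.0,"claw": 1.0},{"x": 0.0008,"y": -0.0073,"z": -0.0005,"wx": 0.0,"wy": 0.0,"wz": 0.0,"claw": 1.0},{"x": 0.0008,"y": -0.0073,"z": -0.0005,"wx": 0.0,"wy": 0.0,"wz": 0.0,"claw": 1.0}])

```text
clock: 16.85
ee_pos: [0.5203, -0.2155, 0.1442]
tool_rot: [[0.995, 0.104, -0.001], [0.104, -0.995, 0.003], [-0.0, -0.003, -1.0]]
wrist_force: [-1.6, 10.2, 8.4]
opening: 0.0169
grasp_force: 23.0
```

```bash
python3 -c "
from h import *
look('p5'); look()"
```

```text
16.85 tcp [   0.  -105.7  144.2] F [-1.6 10.2  8.4] open 0.016910715160656155
scene jaw(y=J-34) 85 [ 0.5 38. ] [15.9 40.8] 88.2 mean [ 1.3 38.4 58.1]
scene fixed(112) 159 [  0.2 113.1] [52.3 26.9] 8.2 mean [  1.  113.1  66. ]
scene plaque 117 [-1.2 80.3] [46.1 35.1] 2.2 mean [ 5.8 80.3 61.6]
scene green 7 [-0.  51.4] [8.  2.9] 13.7 mean [-0.6 51.1 43.5]
  green y [49.3 51.1 53.1]
top jaw(y=J-34) 165 [ 0.  36.9] [17.1 42.4] 89.8 mean [-0.3 37.1 59.3]
top fixed(112) 243 [1.000e-01 1.106e+02] [55.4 26.5] 0.2 mean [ -1.  110.4  66.8]
top plaque 221 [ 0.6 77.8] [43.9 40.2] 0.2 mean [ 7.5 79.9 62.4]
top green 3
  green y [47.  47.1 47.3]
16.95 tcp [   0.  -105.7  144.2] F [-1.3 10.9  8.9] open 0.01706670750068421
scene jaw(y=J-34) 85 [-0.9 38.3] [16.1 40.3] 86.8 mean [ 0.7 38.5 58.2]
scene fixed(112) 161 [ -0.6 112.2] [53.  26.8] 5.2 mean [  0.7 112.8  65.9]
scene plaque 118 [-1.3 80.5] [45.4 34. ] 1.0 mean [ 6.6 80.2 61.9]
scene green 6 [-0.6 51.5] [8.3 2.8] 10.7 mean [ 0.3 51.6 43.9]
  green y [50.2 51.2 53.2]
top jaw(y=J-34) 168 [ 0.  37.1] [42.6 17. ] 0.2 mean [-0.3 37.1 59. ]
top fixed(112) 240 [1.000e-01 1.104e+02] [55.4 26.7] 0.2 mean [ -1.  110.4  66.7]
top plaque 216 [ 0.7 78.4] [39. 44.] 89.9 mean [ 8.  79.4 62.2]
top green 1
  green y [47.4 47.4 47.4]
```

View pics/p5_scene.png

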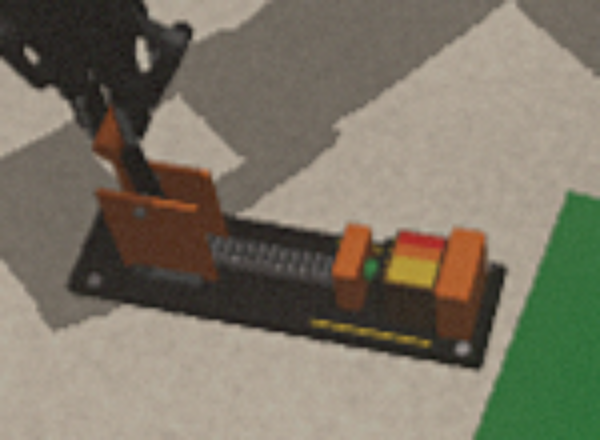

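View pics/p5_top.png

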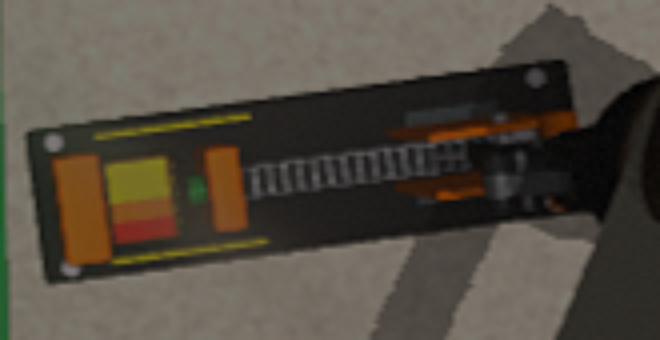

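The views show the plaque tight against the fixed jaw (scene crop 418,260; top crop 140,200). The green stem is visibly shortened (370,267; 197,188). The jaw is at ≈71.3 mm, so the plunger is at ≈7.3 mm, and the trigger force is ≈10.5 N. All of this matches a half squeeze, so I hand in.

```bash
python3 -c "
from rig import bot
print(bot.close_job())"
```

```text
the job is handed in; nothing more can be done
None
```

I handed the job in at about 17 s: the sunset plaque stands square against the fixed jaw, the pad's spring is squeezed to about 7.3 mm of 15 (about 10.5 N at the trigger), and the arm is still holding the trigger there.

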